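# One dishwasher tablet into the dish

### The job

Get one dishwasher tablet ready for tonight's load: press the dispenser's plunger all the way down once and let it come back up, so that a single tablet slides out onto the ledge, then nudge that tablet sideways off the open end of the ledge so that it drops into the small white dish standing beside it. The film on a tablet goes sticky when handled, so only push it and never pick it up; let no second tablet out, do not let the tablet fall on the worktop, and leave the dish, the shot glass, the mug and the cup standing where they are.

Things in the scene. Friction and masses are not known exactly. Their poses are not given: they have to be found in the camera images.
- dispenser: White dishwasher-tablet dispenser, fixed, 193 mm long (x), 88 wide (y), 130 high. Origin on the worktop (z = 0) under the front face of its clear magazine tower; outlet faces its -x, z up. Tower with lid: x = -11 to 43, y = -27 to 27, top at z = 126 mm. White housing behind: x = 34 to 114, y = -29 to 29, top at 91 mm, with the plunger on it at x = 76, y = 0.
- ledge (a point): Point on top of the flat steel landing ledge, at dispenser x = -41.5, y = 0, z = 40 mm, same axes; a pressed-out tablet comes to lie with its centre about here. The ledge runs x = -77 to 0 (the tower's face and outlet), y = -44 to 44 mm; a 5 mm high lip (x = -77 to -74) closes its front; both ends (y = +44, y = -44) are open and drop straight down.
- plunger_top (a point): Centre of the flat top of the plunger, a round grey cap of 38 mm diameter; 130 mm above the worktop when up, 100 mm when fully down; moves straight down. A full press drives a flat pusher (34 x 12 mm) through the outlet slot, 28 mm past the tower's face, shoving the lowest tablet straight out along -x; it draws back as the plunger rises and the next tablet drops.
- key (a joint): Travel of the plunger in m: 0 up, 0.030 fully down against a firm stop. A spring pushes it up: about 2 N to start it, 5 N near the bottom (a little more when moved fast); it comes back up by itself in about half a second after it is let go.
- tablet_1: The lowest tablet in the magazine, the one that the press ejects: white and blue rounded block, 26 mm (its x) by 36 mm (its y) by 15 mm high, 20 g. Origin at the centre of its underside; starts with its underside at z = 40 mm, with axes as the dispenser's.
- tablet_2: The next tablet in the magazine, the same size, lying on tablet_1 at the start (two more lie on it). Must stay in the magazine.
- dish: Small round white china dish, loose, 108 mm across the rim, 28 mm high, wall 4 mm, inner floor 5 mm above the worktop. Origin at the centre of its underside. Stands on the worktop beside one of the open ends of the ledge (dispenser y about +106 or -106 mm, x about -45 mm), its rim a few mm from the ledge's end and 12 mm lower than the ledge.
- shot_glass: Small clear glass, 50 mm diameter, 59 mm high, loose, beside the other end of the ledge (same distance). Origin at the centre of its underside. Bystander.
- stone_mug: Stoneware mug, 91 x 117 x 85 mm, loose, handle away from the dispenser, beside the dispenser's housing on its +y side. Origin at the centre of its underside. Bystander.
- check_cup: Small cup with coloured squares, 74 x 97 x 62 mm, loose, beside the dispenser's housing on its -y side. Origin at the centre of its underside. Bystander.

How it is judged:
By the outcome, as a careful person would: the job done as asked, in the order asked, and still so for the second after the job is handed in, with the robot touching nothing.
It also fails if it takes over 38 s, if anything falls off the work surface, if the arm or the gripper's body presses on something with over 40 N, if the wrist force passes 120 N, or if a joint passes its speed limit or range.

### The arm

A 6-joint arm with a two-finger parallel gripper is mounted at the origin on a cart in front of the work surface, level with it; the furniture and walls round the work are solid. World frame = base frame: x ahead of the robot, y to its left, z up, the work surface at z = 0. Lengths are in mm, angles in rad, forces in N, time in s.
With the tool pointing down it reaches from about 350 to 775 mm from the base axis. Payload 7.3 kg.
Tool frame: the origin (TCP) lies on the mounting face of the last link; the fingertips stand 178 mm ahead of it and the grasp point (between the pads) lies 159 mm ahead of it; z points along the fingers, y is the line along which they close (so a half turn about z gives the same grasp; the last joint's range is limited). The gripper opens to 92 mm and grips with 3 to 60 N. Pads are 19 mm wide; open, the fingers measure 130 mm over their backs; the gripper's body (75 mm by 190 mm) begins 47 mm behind the grasp point.
Start: joints at [1.07, 0.342, 1.524, -0, 1.275, -0.146], TCP at [182.365, 492.312, 404.741] pointing down, gripper open.
Joint ranges: [-2.53, 2.53], [-0.77, 2.02], [0.04, 2.7], [-1, 4.14], [0.28, 2.66], [-3.11, 3.11]. Speed limits (rad/s): [2.57, 2.57, 3.14, 3.14, 3.14, 3.14].

### API

Orientations are given as [roll, pitch, yaw] about the fixed x, y, z axes, in that order (R = Rz(yaw) Ry(pitch) Rx(roll)).
In Python, from plant import bot, vision gives the robot as it stands. The module is installed in compiled form; this text tells all that it offers.
- The arm moves only by the tool drive_effector, called by a JSON object that holds its "fn" and its "kwargs". Schema: {"type":"object","properties":{"steps":{"type":"array","items":{"type":"object","properties":{"aperture":{"type":"number"},"pos":{"type":"array","items":{"type":"number"},"minItems":3,"maxItems":3},"rz":{"type":"number"}},"additionalProperties":false,"required":["aperture"]},"minItems":1,"maxItems":5},"only":{"type":"string"},"quiet":{"type":"boolean"},"lines":{"type":"string"}},"required":["steps"],"additionalProperties":false}. steps is a list of rows, 1 to 5 of them, each an object with the fields aperture (the finger opening in mm), pos (a list: dx, dy, dz in parts of the range, where 1.0 means 100 cm), rz (a turn about the tool's z in shares of 2 rad (1.0 is 2 rad)); a field left out counts as zero (the opening has to be given); each row is the pose to reach, as a shift and turn from the pose commanded when the call began, along the tool's axes at that moment; what a row does not reach only later rows make up. A row lasts 1/8 s, in which the tool goes at most 62.5 mm and 0.188 rad, less where a joint would pass 70% of its speed; a pose out of reach is approached as far as the arm can. The fingers move at their own pace and stop on an object; the grip force is fixed at half the most. Time passes only in rows, so rows that do not move let the fingers close. The tool returns the time, the measured TCP pose, the force, the opening and the grip force at its end. only (a regular expression) keeps the lines of the reply that match it, lines (a string "A,B") keeps lines A to B, and quiet returns only ok. No shift or turn number may pass 1 either way. Input that does not fit is refused with a message, and nothing moves.
- bot.get_obs(): the state, without advancing time (a new reading comes with each control period).
- vision.capture(name): name is "side" or "top"; returns a dict with "color" (400x640x3 uint8, red, green, blue), "K" (3x3 intrinsics, pixels), "R" (3x3) and "t" (3): a world point X has camera coordinates R X + t. Camera axes: x right, y down, z forward; pixel columns grow to the right and rows downward; lengths in mm; the calibration is good to about 2 mm. A picture is of the moment at which its call begins. There is no depth.
- bot.close_job(): hands the job in; it is judged then, once.
The state is a dict: "time": time; "joint_positions": joint angles; "dq": joint speeds; "tau": joint torques, N m; "tool_pos": TCP position; "tcp_rot": TCP orientation; "contact_force": force on the tool from outside, world axes, zero at the start; "moment": the same for the moment, N m; "grip_width": finger opening in mm; "finger_force": force on a finger pad.
Only numpy, scipy, OpenCV 4.12 (cv2) and the standard library are available. Lean on these libraries where they do the work, as an engineer would, in place of code of your own. Each camera call takes 0.05 s, during which the arm holds its last target. There are 200 camera calls.

## Working session

There is one attempt and no reset: what is moved stays moved. The work goes in short steps, Python scripts to look and compute and a tool call to move; the robot and the scene stay as the last step left them, time stands still between calls to the robot, and variables do not carry over. Pictures are saved under pics/ and viewed, at most 10 in all, crops included, and the job is handed in when it is done.

```bash
mkdir -p pics; python3 - <<'E'
from plant import bot, vision
import cv2,numpy as np
np.set_printoptions(precision=3,suppress=True)
for n in("side","top"):
    c=vision.capture(n); cv2.imwrite(f"pics/{n}0.png",c["color"][:,:,::-1]); np.savez(f"{n}0.npz",**c)
    print(n,c["K"].tolist(),c["R"],c["t"], -c["R"].T@c["t"])
print(bot.get_obs())
E
```

```text
side [[361.91113942241253, 0.0, 317.47178512929815], [0.0, 361.91113942241253, 207.08385575693308], [0.0, 0.0, 1.0]] [[-0.981 -0.192  0.019]
 [-0.128  0.571 -0.811]
 [ 0.145 -0.798 -0.585]] [552.709 107.622 875.958] [429.421 743.831 588.799]
top [[510.10311383930923, 0.0, 322.49394125685416], [0.0, 510.10311383930923, 195.9713300646268], [0.0, 0.0, 1.0]] [[ 0.027 -0.999  0.025]
 [-0.996 -0.029 -0.082]
 [ 0.082 -0.023 -0.996]] [  34.424  581.35  1115.897] [ 486.258   76.863 1158.458]
{'time': 0.1, 'joint_positions': array([ 1.07 ,  0.343,  1.525, -0.   ,  1.275, -0.146]), 'dq': array([ 0.001, -0.001, -0.003,  0.   , -0.001, -0.001]), 'tau': array([  0.001, -43.2  , -24.47 ,   0.072,   0.052,  -0.   ]), 'tool_pos': array([182.315, 492.203, 404.115]), 'tcp_rot': array([-3.14 , -0.   ,  2.787]), 'contact_force': array([-0.22 , -0.048,  0.223]), 'moment': array([-0.03 ,  0.017,  0.   ]), 'finger_force': 0.0, 'grip_width': 91.92143905496722}
```

View pics/side0.png

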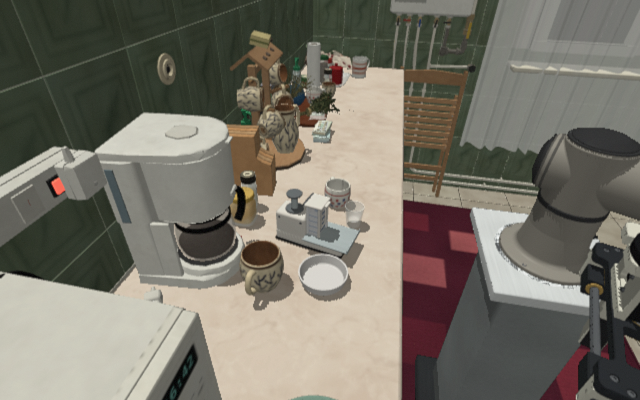

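View pics/top0.png

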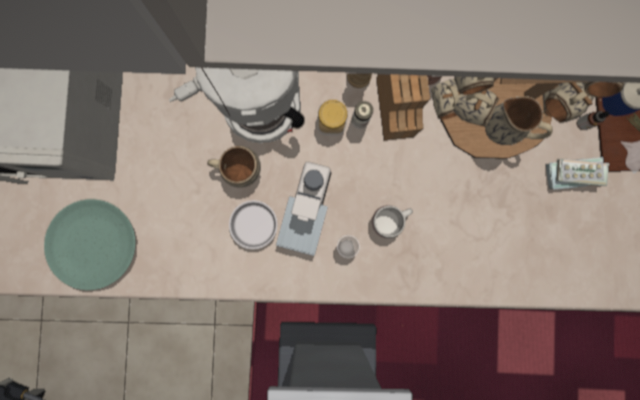

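Side view: the dispenser is at about (312,222), the dish at (324,275), the mug at (262,262). Top view: the plunger is at (313,180), ledge at (303,228), dish at (253,226) on the +y side, glass at (346,248), cup at (388,222).

```bash
python3 - <<'E'
import cv2
a=cv2.imread("pics/top0.png")[140:270,210:420]; b=cv2.imread("pics/side0.png")[170:305,235:385]
a=cv2.resize(a,None,fx=3.8,fy=3.8,interpolation=cv2.INTER_CUBIC);b=cv2.resize(b,None,fx=4,fy=4,interpolation=cv2.INTER_CUBIC)
cv2.imwrite("pics/tc.png",a);cv2.imwrite("pics/sc.png",b)
E
```

```text
(no output)
```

View pics/tc.png

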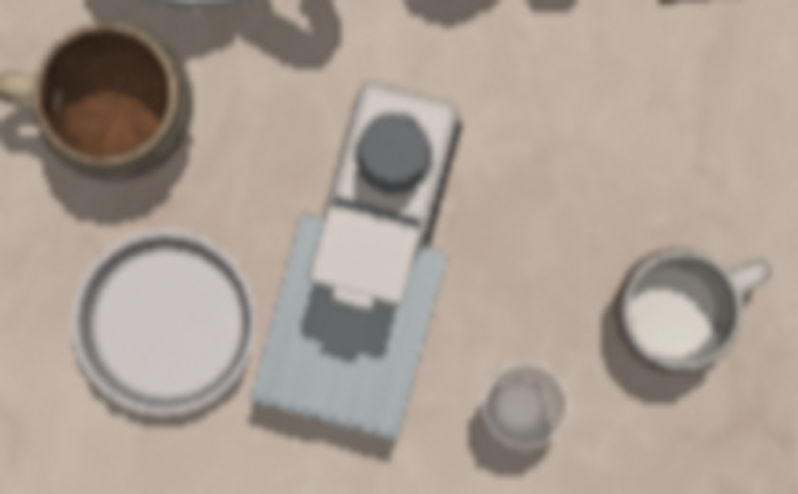

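View pics/sc.png

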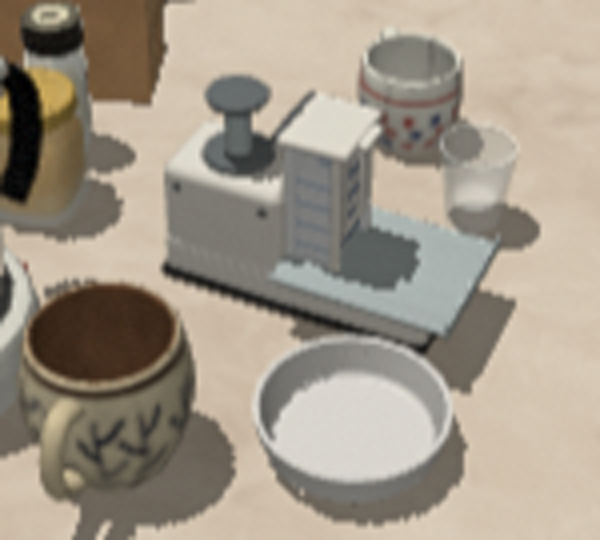

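Top crop: plunger cap at (395,148), ledge corners (253,400), (303,213), (445,253) and (393,437), dish at (165,322). Side crop: cap at (238,95). I'll refine these with masks and cast rays.

```bash
cat > h.py <<'E'
import numpy as np,cv2
np.set_printoptions(precision=2,suppress=True)
def ray(c,p,z):
    C=-c["R"].T@c["t"]; d=c["R"].T@np.linalg.inv(c["K"])@np.r_[p,1.]
    return C+d*(z-C[2])/d[2]
def proj(c,X):
    q=c["K"]@(c["R"]@np.asarray(X,float)+c["t"]); return q[:2]/q[2]
def blob(m,near):
    cs=cv2.findContours(m.astype(np.uint8),cv2.RETR_EXTERNAL,cv2.CHAIN_APPROX_NONE)[0]
    cs=[k for k in cs if cv2.contourArea(k)>25]
    return max(cs,key=lambda k:cv2.pointPolygonTest(k,near,True))
E
python3 - <<'E'
from h import *
t=dict(np.load("top0.npz"));s=dict(np.load("side0.npz"))
h=cv2.cvtColor(t["color"],cv2.COLOR_RGB2HSV); a=t["color"].astype(int)
print(a[180,313],a[240,290],a[226,253],a[228,303],a[205,305], s["color"][194,294])
led=(a[...,2]-a[...,0]>5)&(a[...,2]>125)
k=blob(led,(290,235)); 
r=cv2.minAreaRect(cv2.convexHull(k)); box=cv2.boxPoints(r); print("ledge px",r,box)
W=np.array([ray(t,p,40) for p in box]);print(W,[np.linalg.norm(W[i]-W[i-1]) for i in range(4)])
cap=(a.max(2)<125)&(a[...,2]-a[...,0]>0)
k=blob(cap,(313.,178.)); print("cap",cv2.minEnclosingCircle(k),cv2.boundingRect(k))
(u,v),rr=cv2.minEnclosingCircle(k); print(ray(t,(313.9,179),130),ray(t,(u,v),130))
b=s["color"].astype(int); k=blob((b.max(2)<135)&(b[...,2]-b[...,0]>0)&(np.arange(400)[:,None]<199),(294.,194.)); print("side cap",cv2.boundingRect(k)); x,y,w,hh=cv2.boundingRect(k)
print(ray(s,(x+w/2-.5,y+hh/2-.5),130))
print("dish rim",ray(t,(253.4,224.7),28),"glass",ray(t,(346,248),59))
E
```

```text
[108 109 112] [166 171 173] [200 194 193] [100 103 104] [208 201 195] [105 109 109]
ledge px ((301.3423156738281, 225.59129333496094), (37.683162689208984, 48.5049934387207), 14.931418418884277) [[276.89 244.17]
 [289.39 197.3 ]
 [325.8  207.01]
 [313.3  253.88]]
[[470.49 147.82  40.  ]
 [573.68 123.99  40.  ]
 [554.64  43.43  40.  ]
 [451.58  67.91  40.  ]] [np.float64(82.11046425950158), np.float64(105.90082376132055), np.float64(82.77862216610313), np.float64(105.92410510927456)]
cap ((313.1861572265625, 179.8829803466797), 9.437212944030762) (305, 171, 18, 19)
[605.32  71.78 130.  ] [603.48  73.18 130.  ]
side cap (287, 189, 15, 10)
[605.34  77.16 130.  ]
dish rim [511.67 201.78  28.  ] glass [466.6   -1.77  59.  ]
```

Time: 38 s total; used 0.1. Rows 5 per call =0.625s. Plenty: ~55 calls.

```bash
python3 - <<'E'
from h import *
t=dict(np.load("top0.npz"));s=dict(np.load("side0.npz"))
for z in(100,200,300): print(z,ray(t,(300,95),z),ray(t,(265,138),z),ray(s,(232,150),z))
for z in(400,500,700): print("cab",z,ray(t,(313,76),z))
# consistency: ledge front corners & origin from side view (crop px/4+off)
for p in((496,240),(442,330),(272,272)): print(ray(s,(p[0]/4+235-.4,p[1]/4+170-.4),41))
print("dish side",ray(s,(354/4+234.6,405/4+169.6),28))
# tower lid corners z126 top view
for p in((337,203),(421,220),(401,303),(310,285)): print("lid",ray(t,(p[0]/3.8+209.6,p[1]/3.8+139.6),126))
psi=-.23;R=np.array([[np.cos(psi),-np.sin(psi)],[np.sin(psi),np.cos(psi)]])
P=np.array([604.5,74]);o=P-R@[76,0];print("origin",o,"ledge",o+R@[-41.5,0],"dish exp",o+R@[-45,106],"glass exp",o+R@[-45,-106])
# shift in tool axes
yaw=2.787;Tx=np.array([np.cos(yaw),np.sin(yaw)]);Ty=np.array([np.sin(yaw),-np.cos(yaw)])
d=P-[182.365,492.312];print("tool shift",d@Tx,d@Ty)
E
```

```text
100 [786.54 106.17 100.  ] [692.12 176.58 100.  ] [ 849.44 -149.28  100.  ]
200 [758.17 103.4  200.  ] [672.67 167.16 200.  ] [763.51  33.43 200.  ]
300 [729.8  100.63 300.  ] [653.22 157.74 300.  ] [677.58 216.15 300.  ]
cab 400 [731.57  79.03 400.  ]
cab 500 [699.23  78.75 500.  ]
cab 700 [634.54  78.17 700.  ]
[451.17  64.88  41.  ]
[472.5  149.79  41.  ]
[575.31 122.04  41.  ]
dish side [511.8  203.61  28.  ]
lid [576.2  102.62 126.  ]
lid [568.42  57.5  126.  ]
lid [523.79  66.92 126.  ]
lid [531.99 115.6  126.  ]
origin [530.5   91.33] ledge [490.09 100.79] dish exp [510.85 204.79] glass exp [462.52  -1.62]
tool shift -541.1145734988881 -245.71916066134614
```

The rows are not in the units I measure in: shifts go in shares of 100 cm and turns go in shares of 2 rad. I convert before sending: -272 mm / 1000 = -0.272, -123 mm / 1000 = -0.123, -0.75 rad / 2 = -0.375.

{"fn": "drive_effector", "kwargs": {"steps": [{"aperture":0,"pos":[-0.054,-0.025,0],"rz":-0.075},{"aperture":0,"pos":[-0.108,-0.049,0],"rz":-0.15},{"aperture":0,"pos":[-0.163,-0.074,0],"rz":-0.225},{"aperture":0,"pos":[-0.217,-0.098,0],"rz":-0.3},{"aperture":0,"pos":[-0.272,-0.123,0],"rz":-0.375}]}}

```text
time: 0.72
tool_pos: [395.7, 280.9, 404.6]
tcp_rot: [3.141, -0.0, -2.741]
contact_force: [0.7, -0.3, -0.7]
grip_width: 46.5
finger_force: 0.0
```

```bash
cat >> h.py <<'E'
def goto(x,y,yaw=None,tip=None):
    from plant import bot
    o=bot.get_obs();p=o["tool_pos"];w=o["tcp_rot"][2];d=np.array([x,y])-p[:2]
    print("tool",p,"yaw",w,"F",o["contact_force"],"shift dx %.1f dy %.1f"%(d@[np.cos(w),np.sin(w)],d@[np.sin(w),-np.cos(w)]),"turn",None if yaw is None else (w-yaw+np.pi)%(2*np.pi)-np.pi,"dz",None if tip is None else p[2]-178-tip, "t",o["time"],o["joint_positions"])
E
python3 -c "
from h import *
goto(606,73,None,135)"
```

```text
tool [395.74 280.93 404.57] yaw -2.741288788807427 F [ 0.68 -0.3  -0.71] shift dx -112.6 dy -273.4 turn None dz 91.5701380520419 t 0.725 [ 0.46  0.27  1.63  0.    1.24 -1.51]
```

Scaled: -273 mm / 1000 = -0.273, -218 mm / 1000 = -0.218.

{"fn": "drive_effector", "kwargs": {"steps": [{"aperture":0,"pos":[-0.023,-0.055,0]},{"aperture":0,"pos":[-0.045,-0.109,0]},{"aperture":0,"pos":[-0.068,-0.164,0]},{"aperture":0,"pos":[-0.09,-0.218,0]},{"aperture":0,"pos":[-0.112,-0.273,0]}]}}

```text
time: 1.35
tool_pos: [604.3, 72.1, 404.3]
tcp_rot: [3.141, -0.001, -2.746]
contact_force: [0.7, 0.9, 0.2]
grip_width: 0.8
finger_force: 0.0
```

{"fn": "drive_effector", "kwargs": {"steps": [{"aperture":0,"pos":[0,0,0.03]},{"aperture":0,"pos":[0,0,0.06]},{"aperture":0,"pos":[0,0,0.08]},{"aperture":0,"pos":[0,0,0.08]}]}}

```text
time: 1.85
tool_pos: [602.7, 73.6, 322.7]
tcp_rot: [3.14, -0.004, -2.746]
contact_force: [-0.5, 0.0, 0.4]
grip_width: 0.7
finger_force: 0.0
```

```bash
python3 - <<'E'
from h import *
from plant import vision
goto(606,73,None,130)
a=vision.capture("side")["color"][150:260,250:380,::-1];b=vision.capture("top")["color"][120:270,220:370,::-1]
f=lambda i:cv2.resize(i,(400,int(400*i.shape[0]/i.shape[1])),interpolation=cv2.INTER_CUBIC)
a,b=f(a),f(b);h=max(len(a),len(b));p=lambda i:cv2.copyMakeBorder(i,0,h-len(i),0,0,0)
cv2.imwrite("pics/p1.png",np.hstack([p(a),p(b)]))
E
```

```text
tool [602.73  73.58 322.69] yaw -2.746439400543454 F [-0.46  0.04  0.39] shift dx -2.8 dy -1.8 turn None dz 14.691532277625356 t 1.85 [-0.    0.56  1.4   0.    1.18 -1.97]
```

View pics/p1.png

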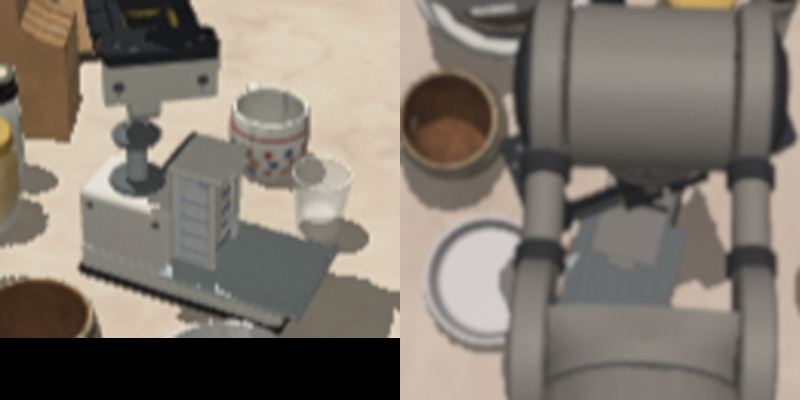

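The left pane shows the closed fingers at (145,105), just above the cap at (136,132), so they are aligned. Next is the press.

Scaled: 46 mm / 1000 = 0.046, 30 mm / 1000 = 0.03.

{"fn": "drive_effector", "kwargs": {"steps": [{"aperture":0,"pos":[-0.003,-0.002,0.012]},{"aperture":0,"pos":[-0.003,-0.002,0.03]},{"aperture":0,"pos":[-0.003,-0.002,0.046]},{"aperture":0,"pos":[-0.003,-0.002,0.046]}]}}

```text
time: 2.45
tool_pos: [607.6, 72.9, 279.4]
tcp_rot: [-3.14, 0.004, -2.746]
contact_force: [1.4, -0.4, 3.4]
grip_width: 0.0
finger_force: 1.9
```

```bash
python3 -c "
from h import *
goto(606,73,None,100)"
```

```text
tool [607.6   72.91 279.39] yaw -2.7464491611247164 F [ 1.38 -0.45  3.42] shift dx 1.4 dy 0.7 turn None dz 1.3886579141022821 t 2.45 [-0.01  0.61  1.44  0.    1.09 -1.97]
```

{"fn": "drive_effector", "kwargs": {"steps": [{"aperture":0,"pos":[0,0,0.001]},{"aperture":0,"pos":[0,0,0.002]},{"aperture":0,"pos":[0,0,0.002]}]}}

```text
time: 2.82
tool_pos: [607.5, 72.9, 278.3]
tcp_rot: [-3.14, 0.004, -2.746]
contact_force: [1.6, 0.3, 8.5]
grip_width: 0.6
finger_force: 4.0
```

```bash
python3 -c "
from h import *
goto(606,73,None,100)"
```

```text
tool [607.5   72.91 278.29] yaw -2.7463836623751208 F [1.61 0.29 8.47] shift dx 1.3 dy 0.7 turn None dz 0.2852307446962641 t 2.825 [-0.01  0.62  1.44 -0.    1.08 -1.97]
```

Scaled: 2 mm / 1000 = 0.002.

{"fn": "drive_effector", "kwargs": {"steps": [{"aperture":0,"pos":[0,0,0.002]},{"aperture":0,"pos":[0,0,0.002]}]}}

```text
time: 3.08
tool_pos: [607.4, 72.9, 278.1]
tcp_rot: [-3.139, 0.005, -2.746]
contact_force: [-1.7, -0.4, 19.1]
grip_width: 0.6
finger_force: 9.8
```

{"fn": "drive_effector", "kwargs": {"steps": [{"aperture":0,"pos":[0,0,-0.02]},{"aperture":0,"pos":[0,0,-0.045]},{"aperture":0,"pos":[0,0,-0.09]},{"aperture":0,"pos":[0,0,-0.14]},{"aperture":0,"pos":[0,0,-0.14]}]}}

```text
time: 3.7
tool_pos: [606.9, 73.0, 418.8]
tcp_rot: [-3.139, 0.007, -2.746]
contact_force: [-0.4, 0.1, -1.4]
grip_width: 0.1
finger_force: 0.0
```

```bash
python3 -c "
from h import *
goto(606,73,None,140)"
```

```text
tool [606.9   73.02 418.83] yaw -2.7462338736722574 F [-0.41  0.1  -1.44] shift dx 0.8 dy 0.3 turn None dz 100.82507658038423 t 3.7 [-0.01  0.49  1.25  0.    1.39 -1.97]
```

Scaled: 131 mm / 1000 = 0.131, 99 mm / 1000 = 0.099, 0.625 rad / 2 = 0.3125.

{"fn": "drive_effector", "kwargs": {"steps": [{"aperture":0,"pos":[0.033,0.01,0],"rz":0.08},{"aperture":0,"pos":[0.066,0.02,0],"rz":0.16},{"aperture":0,"pos":[0.099,0.029,0],"rz":0.24},{"aperture":0,"pos":[0.131,0.038,0],"rz":0.3125},{"aperture":0,"pos":[0.131,0.038,0],"rz":0.3125}]}}

```text
time: 4.32
tool_pos: [469.2, 57.6, 413.8]
tcp_rot: [-3.141, -0.003, 2.911]
contact_force: [0.1, -0.8, 0.5]
grip_width: 0.3
finger_force: 0.0
```

```bash
python3 - <<'E'
from h import *
from plant import vision
goto(471,58,2.912,80)
c=vision.capture("side");np.savez("side1.npz",**c);d=vision.capture("top");np.savez("top1.npz",**d)
a=c["color"][170:270,270:390,::-1];b=d["color"][150:270,240:360,::-1]
f=lambda i:cv2.resize(i,(400,int(400*i.shape[0]/i.shape[1])),interpolation=cv2.INTER_CUBIC)
a,b=f(a),f(b);h=max(len(a),len(b));p=lambda i:cv2.copyMakeBorder(i,0,h-len(i),0,0,0)
cv2.imwrite("pics/p2.png",np.hstack([p(a),p(b)]))
E
```

```text
tool [469.24  57.6  413.79] yaw 2.911183982054194 F [ 0.13 -0.78  0.55] shift dx -1.6 dy 0.8 turn -0.0008160179458061023 dz 155.78924659714357 t 4.325 [-0.04  0.24  1.64  0.    1.26 -1.38]
```

View pics/p2.png

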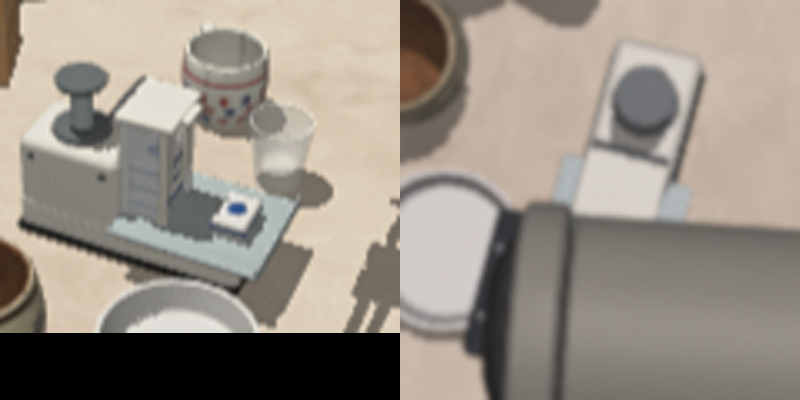

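The plunger is back up. One tablet lies on the ledge, blue dot at side pixel of about (341,233), well out toward the lip. I'll measure it.

```bash
python3 - <<'E'
from h import *
c=dict(np.load("side1.npz"));a=c["color"].astype(int)
psi=-.23;R=np.array([[np.cos(psi),-np.sin(psi)],[np.sin(psi),np.cos(psi)]]);o=[532,90.4]
D=lambda p:R.T@(p[:2]-o)
m=(a[...,2]-a[...,0]>45);m[:222]=0;m[245:]=0;m[:,:330]=0;m[:,355:]=0
v,u=np.nonzero(m);p=(u.mean(),v.mean());X=ray(c,p,55);print(len(u),p,X,D(X))
w=(a.min(2)>175);w[:222]=0;w[245:]=0
k=blob((w|m),(341.,233.));k=cv2.convexHull(k);b=cv2.approxPolyDP(k,2.2,True).reshape(-1,2);print([ (q.tolist(),D(ray(c,q,55))) for q in b])
for q in((297,204),(243,275)):print("ledge front corner",D(ray(c,(q[0]/3.333+269.6,q[1]/3.333+169.6),41)))
E
```

```text
12 (np.float64(340.8333333333333), np.float64(232.08333333333334)) [489.88 100.1   55.  ] [-43.23  -0.15]
[([328, 222], array([ -1.86, -22.01])), ([345, 222], array([-38.57, -39.63])), ([357, 232], array([-76.89, -16.6 ])), ([350, 244], array([-76.55,  29.56])), ([334, 236], array([-34.22,  19.56]))]
ledge front corner [-74.6  -39.08]
ledge front corner [-66.29  46.76]
```

Scaled: 180 mm / 1000 = 0.18, 120 mm / 1000 = 0.12.

{"fn": "drive_effector", "kwargs": {"steps": [{"aperture":0,"pos":[-0.001,0.001,0.06]},{"aperture":0,"pos":[-0.001,0.001,0.12]},{"aperture":0,"pos":[-0.001,0.001,0.16]},{"aperture":0,"pos":[-0.001,0.001,0.18]},{"aperture":0,"pos":[-0.001,0.001,0.18]}]}}

```text
time: 5.05
tool_pos: [472.6, 58.4, 232.7]
tcp_rot: [-3.141, -0.004, 2.913]
contact_force: [0.2, 0.4, 0.3]
grip_width: 0.6
finger_force: 0.0
```

```bash
cat >> h.py <<'E'
def disp():
    from plant import bot
    o=bot.get_obs();p=o["tool_pos"];psi=-.23;R=np.array([[np.cos(psi),-np.sin(psi)],[np.sin(psi),np.cos(psi)]])
    print("disp",R.T@(p[:2]-[532,90.4]),"tip",p[2]-178,"yaw",o["tcp_rot"],"F",o["contact_force"],o["time"])
E
python3 -c "
from h import *
disp()"
```

```text
disp [-50.59 -44.72] tip 54.73355064624488 yaw [-3.14 -0.    2.91] F [0.18 0.41 0.27] 5.05
```

Scaled: 10 mm / 1000 = 0.01, 5 mm / 1000 = 0.005.

{"fn": "drive_effector", "kwargs": {"steps": [{"aperture":0,"pos":[0.002,0,0.005]},{"aperture":0,"pos":[0.002,0,0.01]},{"aperture":0,"pos":[0.002,0,0.01]}]}}

```text
time: 5.42
tool_pos: [470.5, 58.8, 224.9]
tcp_rot: [3.141, 0.001, 2.912]
contact_force: [-0.0, -0.7, -0.3]
grip_width: 0.7
finger_force: 0.0
```

```bash
python3 - <<'E'
from h import *
from plant import vision
disp()
c=vision.capture("side");np.savez("side2.npz",**c)
a=c["color"][160:260,270:390,::-1]
cv2.imwrite("pics/p3.png",cv2.resize(a,None,fx=5,fy=5,interpolation=cv2.INTER_CUBIC))
E
```

```text
disp [-52.7  -44.76] tip 46.93673598614993 yaw [3.14 0.   2.91] F [-0.04 -0.68 -0.29] 5.425
```

View pics/p3.png

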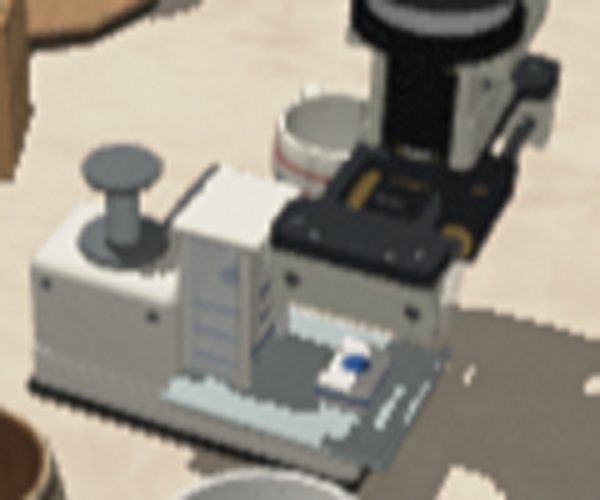

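The tablet's dot is at (355,362) in the crop. The closed fingers stand behind it on the -y side, and the gripper body just clears the lid. I'll push gently.

Scaled: 30 mm / 1000 = 0.03, 24 mm / 1000 = 0.024.

{"fn": "drive_effector", "kwargs": {"steps": [{"aperture":0,"pos":[0,0.006,0.002]},{"aperture":0,"pos":[0,0.012,0.002]},{"aperture":0,"pos":[0,0.018,0.002]},{"aperture":0,"pos":[0,0.024,0.002]},{"aperture":0,"pos":[0,0.03,0.002]}]}}

```text
time: 6.1
tool_pos: [477.4, 88.5, 222.7]
tcp_rot: [3.142, 0.0, 2.912]
contact_force: [0.1, 0.1, 0.0]
grip_width: 0.7
finger_force: 0.1
```

```bash
python3 - <<'E'
from h import *
from plant import vision
disp()
c=vision.capture("side");np.savez("side3.npz",**c)
a=c["color"][180:280,270:390,::-1]
cv2.imwrite("pics/p4.png",cv2.resize(a,None,fx=5,fy=5,interpolation=cv2.INTER_CUBIC))
E
```

```text
disp [-52.75 -14.33] tip 44.73994950901414 yaw [3.14 0.   2.91] F [0.13 0.12 0.02] 6.1
```

View pics/p4.png

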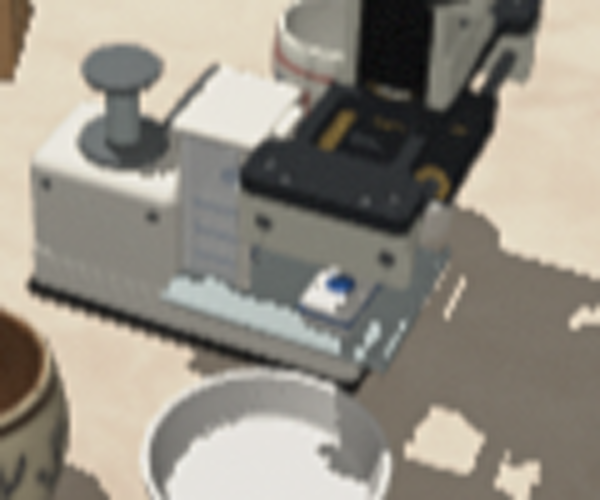

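The tablet has shifted straight along (dot at (340,285)), with little turning. I'll finish the push somewhat faster so it carries over the gap.

Scaled: 50 mm / 1000 = 0.05, 32 mm / 1000 = 0.032.

{"fn": "drive_effector", "kwargs": {"steps": [{"aperture":0,"pos":[0,0.012,0]},{"aperture":0,"pos":[0,0.032,0]},{"aperture":0,"pos":[0,0.05,0]},{"aperture":0,"pos":[0,0.05,0]}]}}

```text
time: 6.65
tool_pos: [488.8, 137.9, 222.7]
tcp_rot: [3.141, 0.0, 2.914]
contact_force: [-0.8, 0.1, 0.6]
grip_width: 0.4
finger_force: 0.0
```

```bash
python3 - <<'E'
from h import *
from plant import vision
disp()
c=vision.capture("side");np.savez("side4.npz",**c)
a=c["color"][190:310,270:390,::-1]
cv2.imwrite("pics/p5.png",cv2.resize(a,None,fx=4.5,fy=4.5,interpolation=cv2.INTER_CUBIC))
E
```

```text
disp [-52.9   36.42] tip 44.682451129611024 yaw [3.14 0.   2.91] F [-0.82  0.12  0.6 ] 6.65
```

View pics/p5.png

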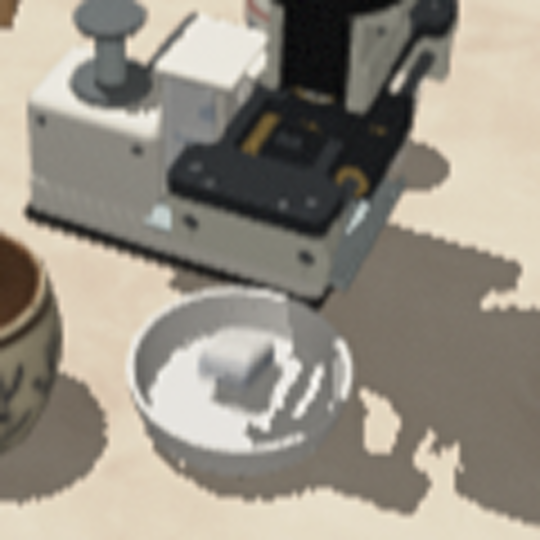

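The tablet is in the dish at crop (238,360), clear of the rim, and the dish hasn't moved. I'll retreat upward and check.

Scaled: -170 mm / 1000 = -0.17, -120 mm / 1000 = -0.12.

{"fn": "drive_effector", "kwargs": {"steps": [{"aperture":0,"pos":[0.004,0,-0.015]},{"aperture":0,"pos":[0.008,0,-0.06]},{"aperture":0,"pos":[0.008,0,-0.12]},{"aperture":0,"pos":[0.008,0,-0.17]},{"aperture":0,"pos":[0.008,0,-0.17]}]}}

```text
time: 7.32
tool_pos: [481.0, 138.1, 397.6]
tcp_rot: [3.138, 0.009, 2.911]
contact_force: [-0.3, 0.4, -0.5]
grip_width: 0.3
finger_force: 0.0
```

```bash
python3 - <<'E'
from h import *
from plant import vision
disp()
c=vision.capture("side");a=c["color"][150:310,235:395,::-1]
cv2.imwrite("pics/p6.png",cv2.resize(a,None,fx=3.7,fy=3.7,interpolation=cv2.INTER_CUBIC))
E
```

```text
disp [-60.57  34.8 ] tip 219.63438691596008 yaw [3.14 0.01 2.91] F [-0.34  0.39 -0.49] 7.325
```

View pics/p6.png

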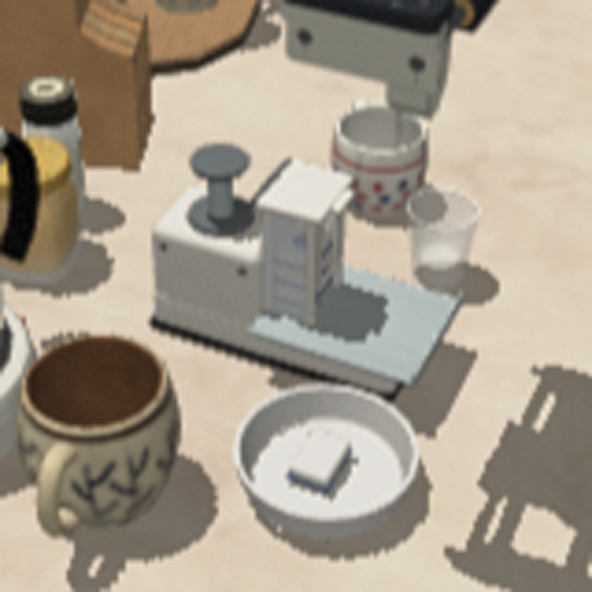

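The tablet lies in the dish at (320,462), the ledge is empty, and the plunger is up. The dish, glass, mug and cup are all standing in place.

```bash
python3 -c "
from plant import bot
print(bot.close_job())"
```

```text
the job is handed in; nothing more can be done
None
```

The job is handed in: one full plunger press let out a single tablet, and I pushed it off the ledge into the dish, with nothing else visibly moved, in about 7.4 s of the 38 s allowed.

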